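Line up the printing blocks and hold the sprung clamp arm on its stop

TASK

On the iron lock-up bed, first nudge the three wooden printing blocks away from you into a straight row, each with its back flat against the rail. Then swing the sprung clamp arm forward across the front of the row, wound all the way to its stop, and finish while still holding it there with the gripper, so that it cannot spring back. Keep the blocks standing flat against the rail and leave the other things on the bed and table where they are.

Things in the scene. Friction and masses are not known exactly. Their poses are not given: they have to be found in the camera images.
- bed: Lock-up bed: dark iron plate 260 (x) x 340 (y) x 12 mm fixed to the table, its surface 12 mm above the table; origin at the centre of its underside. Its x axis points away from the robot (turned up to 0.25 rad), towards the rail: a steel bar along the bed's far side, parallel to its y, 30 mm high above the bed, 20 mm thick, as long as the bed.
- pivot_foot (a point): Where the clamp arm's vertical pivot axis meets the bed's surface, at the bed's left (+y) edge: x = 37, y = 130 mm in the bed's frame. A hanger foot and a round pivot body 36 mm across stand there. Axes are the bed's.
- rail_face (a point): Middle of the foot of the rail's near face, at the bed's surface (85 mm from the bed's origin along the bed's x, 12 mm up). Its axes are the bed's axes; the face is the plane x = 0 of this frame.
- clamp_arm (a joint): Turn of the clamp arm, rad, counter-clockwise from above. 0: at rest, pointing from the pivot towards the robot (0.171 rad from the bed's -x towards its -y). 1.4: wound to its stop, along the bed's -y, parallel to the rail, its far side 42 mm from the rail, its end at a stop pin. A spring drives it back to 0 when let go: 0.24 N m at 0, evenly up to 0.8 N m at 1.4 (6 N at the knob).
- knob_top (a point): Clamp arm: straight steel bar 12 mm wide, 12 mm high, 20 to 32 mm above the table, reaching 260 mm from the pivot axis. A plain upright round wooden knob, 16 mm across and 46 mm high, stands on the bar 130 mm from the pivot axis. This point: centre of the top of that knob, 78 mm above the table.
- block_narrow: Printing block of light wood with a metal relief face on top: 36 mm deep (its x) x 28 mm wide (its y) x 23 mm high, about 70 g, standing loose on the bed in front of the rail, slightly turned. The three blocks differ only in width and stand side by side in any order. Origin at the centre of its underside.
- block_middle: Printing block of light wood with a metal relief face on top: 36 mm deep (its x) x 34 mm wide (its y) x 23 mm high, about 70 g, standing loose on the bed in front of the rail, slightly turned. The three blocks differ only in width and stand side by side in any order. Origin at the centre of its underside.
- block_wide: Printing block of light wood with a metal relief face on top: 36 mm deep (its x) x 40 mm wide (its y) x 23 mm high, about 70 g, standing loose on the bed in front of the rail, slightly turned. The three blocks differ only in width and stand side by side in any order. Origin at the centre of its underside.
- quoin: Steel wedge block 24 x 34 x 14 mm lying on the bed's near right corner, not part of the job. Origin under its centre.
- reglet: Wooden strip 12 x 130 x 14 mm lying on the bed behind the rail, not part of the job. Origin under its centre.
- composing_stick: Flat aluminium composing stick 220 x 50 x 21 mm lying on the table to the right of the bed, not part of the job. Origin under its centre.
- oil_jar: Amber glass jar 56 mm across, 80 mm high, on the table to the left of the bed, not part of the job. Origin under its centre.
- brush: Brush 200 mm long lying on the table to the left of the bed, not part of the job.
Things that resemble listed ones, but are neither listed nor needed, are in the scene too. What is shaped like the block_narrow but black or green is not meant.

How it is judged:
On the way, in this order (a step that is already met when the one before it is completed fails the run):
1. the three blocks stand in a row, backs flat against the rail, while the clamp arm is still open (x of block_narrow in the frame of rail_face between -0.0215 and -0.014 m and y of block_narrow in the frame of rail_face between -0.15 and 0.115 m and angle between the x axis of each of block_narrow, block_middle, block_wide and the x axis of rail_face, either way round below 0.09 rad and height (world z) of each of block_narrow, block_middle, block_wide below 0.016 m and angle between each of block_narrow, block_middle, block_wide's own z axis and vertical below 0.1 rad and linear speed of each of block_narrow, block_middle, block_wide below 0.02 m/s and x of block_middle in the frame of rail_face between -0.0215 and -0.014 m and y of block_middle in the frame of rail_face between -0.15 and 0.115 m and x of block_wide in the frame of rail_face between -0.0215 and -0.014 m and y of block_wide in the frame of rail_face between -0.15 and 0.115 m and value of joint clamp_arm below 0.7 rad), for 0.2 s.
2. the clamp arm is held on its stop by the gripper (value of joint clamp_arm above 1.35 rad and contact force between the fingers and clamp_arm above 1.5 N), for 0.2 s.
At the end, for the whole second after the job is handed in: The clamp arm is within 0.05 rad of its stop (joint above 1.35) and still, held by the gripper's fingers with more than 1.5 N; all three blocks stand upright on the bed with their centres no more than 21.5 mm from the rail's face (back within 3.5 mm of it), square to it within 0.09 rad, at rest (all of step 2 and velocity of joint clamp_arm between -0.1 and 0.1 rad/s and x of block_narrow in the frame of rail_face between -0.0215 and -0.014 m and y of block_narrow in the frame of rail_face between -0.15 and 0.115 m and angle between the x axis of each of block_narrow, block_middle, block_wide and the x axis of rail_face, either way round below 0.09 rad and height (world z) of each of block_narrow, block_middle, block_wide below 0.016 m and angle between each of block_narrow, block_middle, block_wide's own z axis and vertical below 0.1 rad and linear speed of each of block_narrow, block_middle, block_wide below 0.02 m/s and x of block_middle in the frame of rail_face between -0.0215 and -0.014 m and y of block_middle in the frame of rail_face between -0.15 and 0.115 m and x of block_wide in the frame of rail_face between -0.0215 and -0.014 m and y of block_wide in the frame of rail_face between -0.15 and 0.115 m); the arm keeps its last pose, push and grip.
It fails at once if a thing that is not part of the job is moved by more than 20 mm (distance of any of quoin, reglet, composing_stick, oil_jar, brush from where it was at the start of the episode above 0.02 m).
It fails at once if a block is tipped over (angle between any of block_narrow, block_middle, block_wide's own z axis and vertical above 0.6 rad).
It also fails if it takes over 69 s, if anything falls off the work surface, if the arm or the gripper's body presses on something with over 40 N, if the wrist force passes 120 N, or if a joint passes its speed limit or range.

ROBOT

A 6-joint arm with a two-finger parallel gripper is mounted at the origin on the work surface. World frame = base frame: x ahead of the robot, y to its left, z up, the work surface at z = 0. Lengths are in m, angles in rad, forces in N, time in s.
With the tool pointing down it reaches from about 0.3 to 0.875 m from the base axis. Payload 6.4 kg.
Tool frame: the origin (TCP) lies on the mounting face of the last link; the fingertips stand 173 mm ahead of it and the grasp point (between the pads) lies 155 mm ahead of it (ctrl.tip_reach is the distance from the TCP to the fingertips, in m); z points along the fingers, y is the line along which they close (so a half turn about z gives the same grasp; the last joint's range is limited). The gripper opens to 85 mm and grips with 20 to 120 N. Pads are 22 mm wide; open, the fingers measure 114 mm over their backs; the gripper's body (76 mm by 85 mm) begins 54 mm behind the grasp point. The pads swing forward as they close: fully open they stand 13 mm farther back than shut.
Start: joints at [0.912, 0.181, 1.607, -0, 1.354, -0.206], TCP at [0.252, 0.517, 0.405] pointing down, gripper open.
Joint ranges: [-2.99, 2.99], [-0.89, 2.07], [0.3, 2.58], [-1.14, 4.28], [0, 2.63], [-3.12, 3.12]. Speed limits (rad/s): [2.57, 2.57, 3.01, 3.14, 3.14, 3.14].

INTERFACE

Orientations are given as a unit quaternion [w, x, y, z].
In Python, from bench import ctrl gives the robot as it stands.
- The arm moves only by the shell command python3 -m pendant 'ROWS'. ROWS is JSON, a list that holds one entry, the list of rows, each a list of 7 numbers: the opening, from 0 (shut) to 1 (fully open), then the shift along the tool's x, y, z in mm, then the turn, a rotation vector about the tool's x, y, z in rad. A call has 1 to 5 rows; each row is the pose to reach, as a shift and turn from the pose commanded when the call began, along the tool's axes at that moment; what a row does not reach only later rows make up. A row lasts 1/12 s, in which the tool goes at most 41.7 mm and 7.16 degrees, less where a joint would pass 70% of its speed; a pose out of reach is approached as far as the arm can. A call with a gripper value outside its range is refused whole. The fingers move at their own pace and stop on an object; the grip force is fixed at half the most. Time passes only in rows, so rows that repeat a pose let the fingers close. It gives the time, the measured TCP pose, the force, the opening and the grip force at its end, in the units of the state.
- ctrl.get_obs(): the state, without advancing time (a new reading comes with each control period).
- ctrl.camera(name): name is "scene" or "top"; returns the picture (480x640x3 uint8, red, green, blue); there is no depth.
- ctrl.camera_params(name): a dict with "mtx" (3x3 intrinsics, pixels), "world_from_camera" (4x4, takes a point from camera to world coordinates). Camera axes: x right, y down, z forward; pixel columns grow to the right and rows downward; lengths in m; the calibration is good to about 2 mm. A picture is of the moment at which its call begins. camera_params takes no time and is no camera call.
- ctrl.hand_in(): hands the job in; it is judged then, once.
Trained networks look in the newest picture that a camera, given by its name, has taken for a name from the list of things; names that differ only in an ending like _2 or _b are one class to them, and where a whole thing is asked for, a point or a joint stands for the part that bears it (a point fixed in the world has none). Each returns a list of dicts, best first, with "confidence" (0 to 1); they miss things now and then, are a little off and sometimes report something else, mostly with a low value. They report only what shows in the picture. A call takes as long as a camera call. They do not tell look-alikes from the thing itself.
- ctrl.boxes_of(camera, name): "point" ([column, row] as shares, 0 to 1, of the picture: columns of its width, rows of its height, amid what is visible of it).
The state is a dict: "time_s": time; "q": joint angles; "dq": joint speeds; "joint_efforts": joint torques, N m; "eef_pos": TCP position; "eef_rot": TCP orientation; "wrist_force": force on the tool from outside, world axes, zero at the start; "torque": the same for the moment, N m; "opening": opening from 0.0 (shut) to 1.0 (fully open); "grasp_force": force on a finger pad.
Only numpy, scipy, OpenCV 4.12 (cv2) and the standard library are available. Lean on these libraries where they do the work, as an engineer would, in place of code of your own. Each camera call takes 0.05 s, during which the arm holds its last target. There are 200 camera calls.

## Working session

There is one attempt and no reset: what is moved stays moved. The work goes in short steps, Python scripts to look and compute and a shell command to move; the robot and the scene stay as the last step left them, time stands still between calls to the robot, and variables do not carry over. Pictures are saved under pics/ and viewed, at most 10 in all, crops included, and the job is handed in when it is done.

```bash
mkdir -p pics; ls
python3 - <<'E'
from bench import ctrl
import cv2
for n in ("top","scene"):
    im=ctrl.camera(n); cv2.imwrite(f"pics/{n}0.png",im[:,:,::-1])
    p=ctrl.camera_params(n); print(n,p["mtx"].tolist(),p["world_from_camera"].round(4).tolist() if hasattr(p["world_from_camera"],'round') else p["world_from_camera"])
for t in ["bed","knob_top","block_narrow","block_middle","block_wide","pivot_foot","quoin"]:
    print(t,[( [round(d["point"][0]*640),round(d["point"][1]*480)],round(d["confidence"],2)) for d in ctrl.boxes_of("top",t)][:4])
o=ctrl.get_obs();print(o["eef_pos"],o["eef_rot"],o["opening"],o["time_s"],ctrl.tip_reach)
E
```

```text
pics
top [[527.2559752338389, 0.0, 313.82384279011825], [0.0, 527.2559752338389, 239.8939077665099], [0.0, 0.0, 1.0]] [[0.0091, -0.9903, 0.1386, 0.4533], [-0.9999, -0.0106, -0.0096, 0.088], [0.011, -0.1385, -0.9903, 1.0498], [0.0, 0.0, 0.0, 1.0]]
scene [[477.1094642655523, 0.0, 320.98430773860053], [0.0, 477.1094642655523, 239.97244832163932], [0.0, 0.0, 1.0]] [[0.2939, 0.774, -0.5609, 1.1743], [0.9558, -0.2393, 0.1706, -0.1204], [-0.0022, -0.5863, -0.8101, 0.9461], [0.0, 0.0, 0.0, 1.0]]
bed []
knob_top [([327, 294], 0.58), ([152, 203], 0.21)]
block_narrow [([348, 143], 0.83), ([437, 150], 0.61), ([443, 352], 0.56)]
block_middle [([415, 253], 0.77), ([166, 327], 0.31)]
block_wide [([352, 253], 0.82)]
pivot_foot [([377, 251], 0.71), ([497, 254], 0.71)]
quoin [([459, 294], 0.51)]
[0.25153842 0.51706286 0.40462748] [-2.10199096e-05  2.24474351e-01  9.74479996e-01 -4.18767564e-05] 1.002546879213371 0.45 0.1734
```

View pics/top0.png

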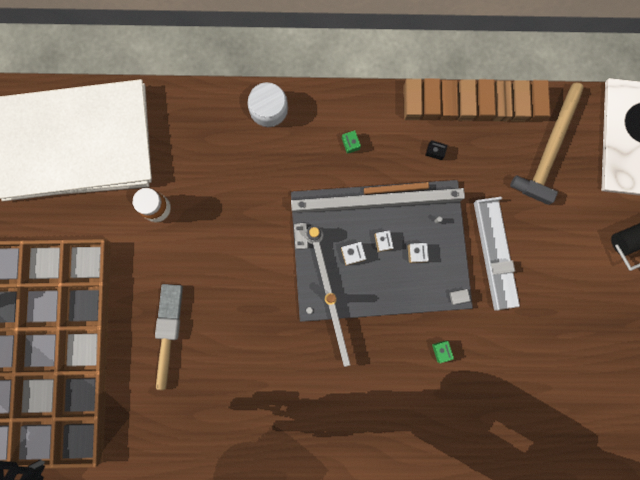

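View pics/scene0.png

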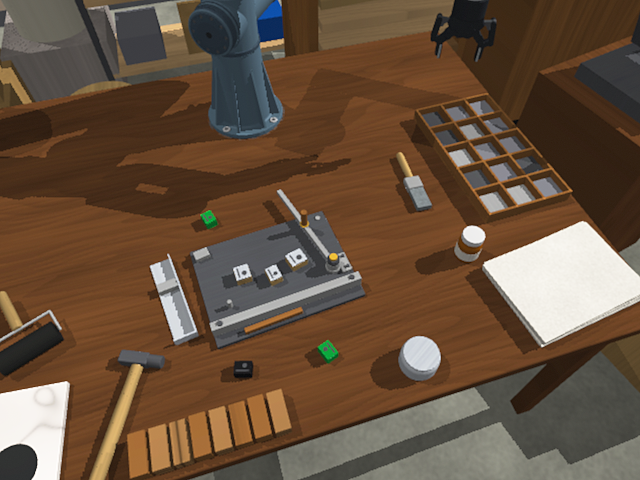

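Top view: the bed spans about (291,188)–(470,320), with the blocks at (353,253), (384,241) and (418,253). The pivot is at (314,232), the knob at (331,298) and the stop pin at (438,219). I'll zoom in for exact pixel positions.

```bash
cat > h.py <<'E'
from bench import ctrl
import numpy as np
def world(cam,uv,z):
    p=ctrl.camera_params(cam);T=np.array(p["world_from_camera"]);d=T[:3,:3]@np.linalg.solve(np.array(p["mtx"]),[uv[0],uv[1],1.])
    return T[:3,3]+d*(z-T[2,3])/d[2]
def proj(cam,P):
    p=ctrl.camera_params(cam);T=np.array(p["world_from_camera"]);c=T[:3,:3].T@(np.array(P)-T[:3,3]);u=np.array(p["mtx"])@c
    return u[:2]/u[2]
E
python3 - <<'E'
import cv2
im=cv2.imread("pics/top0.png")[178:328,285:485]
cv2.imwrite("pics/c0.png",cv2.resize(im,None,fx=4,fy=4,interpolation=cv2.INTER_CUBIC))
E
```

```text
(no output)
```

View pics/c0.png

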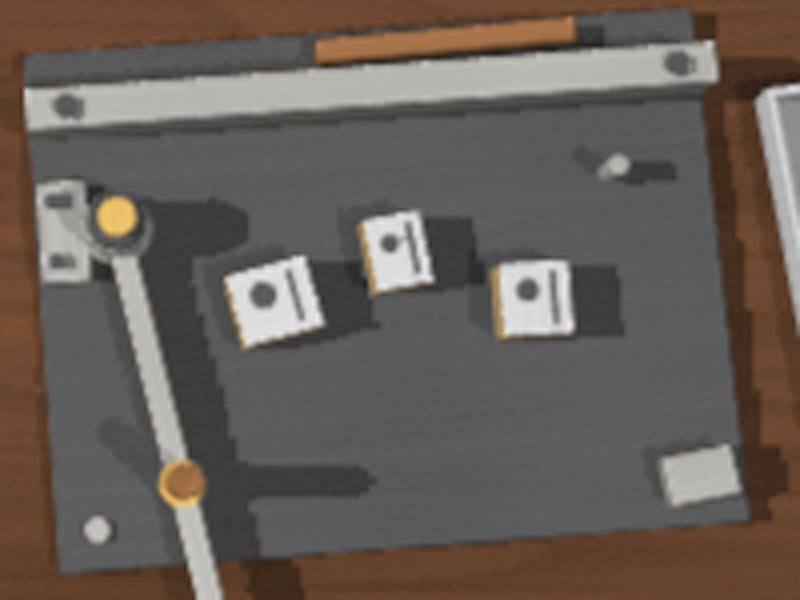

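The crop shows the bed corners at (24,55), (690,10), (748,520) and (62,572), and the knob top at (182,482). The blocks, left to right, are wide, narrow and middle.

```bash
cat >> h.py <<'E'
def cw(u,v,z): return world("top",(285+u/4-.4,178+v/4-.4),z)
E
python3 - <<'E'
from h import *
from scipy.optimize import least_squares
C=np.array([cw(*c,.012)[:2] for c in [(24,55),(690,10),(748,520),(62,572)]])
B=np.array([(130,170),(130,-170),(-130,-170),(-130,170)])/1e3
R=lambda a:np.array([[np.cos(a),-np.sin(a)],[np.sin(a),np.cos(a)]])
s=least_squares(lambda p:(B@R(p[2]).T+p[:2]-C).ravel(),[.5,.05,0]);p=s.x
print("bed",p.round(4),"res mm",(s.fun*1e3).round(1))
tb=lambda P:(R(p[2]).T@(np.array(P)[:2]-p[:2])*1e3).round(1)
tw=lambda b:(R(p[2])@(np.array(b)/1e3)+p[:2]).round(4)
print("rail near top edge",tb(cw(28,120,.042)),tb(cw(716,80,.042)))
print("pin",tb(cw(615,165,.04)))
k=cw(182,482,.078);print("knob",k,tb(k), "expect",np.array([37,130])+130*np.array([-np.cos(.171),-np.sin(.171)]))
for n,c in dict(wide=[(229,280),(306,257),(325,325),(245,347)],narrow=[(364,221),(418,210),(433,282),(373,294)],middle=[(496,265),(570,260),(573,335),(500,338)]).items():
    q=np.array([cw(*x,.035) for x in c]);m=q.mean(0);e=q[0]-q[3]+q[1]-q[2];print(n,m.round(4),tb(m),"ang rel",np.arctan2(e[1],e[0])-p[2], "w",np.linalg.norm(q[0]-q[1]),"d",np.linalg.norm(q[0]-q[3]))
o=ctrl.get_obs();from scipy.spatial.transform import Rotation as Q
print(Q.from_quat(np.roll(o["eef_rot"],-1)).as_matrix().round(3))
E
```

```text
bed [ 0.5821 -0.0537  0.0832] res mm [ 0.8  0.9  1.8 -1.1 -1.3 -1.5 -1.3  1.7]
rail near top edge [ 89.6 168.9] [  85.3 -168.3]
pin [  47.2 -114.9]
knob [0.48188891 0.047782   0.078     ] [-91.4 109.4] expect [-91.10396193 107.87817962]
wide [0.5702 0.0007 0.035 ] [-7.3 55.2] ang rel 0.16857924662054374 w 0.039208874191466764 d 0.033455799901422514
narrow [ 0.5956 -0.0581  0.035 ] [13.1 -5.5] ang rel 0.07078786058887808 w 0.027033171814456483 d 0.03601867688079638
middle [ 0.5729 -0.1248  0.035 ] [-15.1 -70.2] ang rel -0.054481647972168874 w 0.036238706803163684 d 0.03565452596130761
[[-0.899  0.437 -0.   ]
 [ 0.437  0.899 -0.   ]
 [ 0.    -0.    -1.   ]]
```

```bash
python3 -m pendant '[[[0,0,0,0,0,0,-0.11],[0,0,0,0,0,0,-0.22],[0,0,0,0,0,0,-0.33],[0,0,0,0,0,0,-0.44],[0,0,0,0,0,0,-0.536]]]'
python3 -m pendant '[[[0,-15,-36,7,0,0,0],[0,-29,-72,14,0,0,0],[0,-44,-108,21,0,0,0],[0,-58,-144,28,0,0,0],[0,-73,-180,35,0,0,0]]]'
python3 -m pendant '[[[0,-15,-36,7,0,0,0],[0,-29,-72,14,0,0,0],[0,-44,-108,21,0,0,0],[0,-58,-144,28,0,0,0],[0,-73,-180,35,0,0,0]]]'
python3 -m pendant '[[[0,-15,-36,7,0,0,0],[0,-29,-72,14,0,0,0],[0,-44,-108,21,0,0,0],[0,-58,-144,28,0,0,0],[0,-74,-181,35,0,0,0]]]'
cat >> h.py <<'E'
from scipy.spatial.transform import Rotation as Q
BED=np.array([.5821,-.0537]);A=.0832;RB=np.array([[np.cos(A),-np.sin(A)],[np.sin(A),np.cos(A)]])
def st():
    o=ctrl.get_obs();M=Q.from_quat(np.roll(o["eef_rot"],-1)).as_matrix()
    print("bed xy mm",(RB.T@(o["eef_pos"][:2]-BED)*1e3).round(1),"tip z",round((o["eef_pos"][2]-.1734)*1e3,1),"toolx yaw rel bed",round(np.arctan2(M[1,0],M[0,0])-A,4),"F",np.round(o["wrist_force"],1),"open",o["opening"],"grip",o["grasp_force"],"t",o["time_s"])
E
python3 -c "from h import *;st()"
```

```text
time_s: 0.87
eef_pos: [0.2515, 0.5171, 0.4047]
eef_rot: [0.0, -0.044, 0.999, 0.0]
wrist_force: [-0.2, -0.2, -0.1]
opening: 0.302
grasp_force: 0.0
time_s: 1.28
eef_pos: [0.3394, 0.3423, 0.3695]
eef_rot: [0.0, -0.042, 0.999, 0.0]
wrist_force: [1.1, -0.2, 0.9]
opening: -0.001
grasp_force: 0.0
time_s: 1.7
eef_pos: [0.4273, 0.1687, 0.3347]
eef_rot: [0.0, -0.042, 0.999, 0.0]
wrist_force: [1.2, 0.5, -0.8]
opening: 0.003
grasp_force: 0.0
time_s: 2.12
eef_pos: [0.5161, -0.0056, 0.2995]
eef_rot: [0.0, -0.042, 0.999, 0.0]
wrist_force: [1.5, 0.7, 0.2]
opening: -0.002
grasp_force: 0.0
bed xy mm [-61.7  53.4] tip z 126.1 toolx yaw rel bed -3.1417 F [1.5 0.7 0.2] open -0.0018597059443569307 grip 0.0 t 2.1167
```

```bash
python3 -m pendant '[[[0,0,0,35,0,0,0],[0,0,0,65,0,0,0],[0,0,0,90,0,0,0],[0,0,0,100,0,0,0],[0,0,1,102,0,0,0]]]'
python3 -c "
from h import *;import cv2
st();im=ctrl.camera('scene')[180:360,180:400,::-1];cv2.imwrite('pics/s1.png',cv2.resize(im,None,fx=3.3,fy=3.3,interpolation=cv2.INTER_CUBIC))"
```

```text
time_s: 2.53
eef_pos: [0.5146, -0.0027, 0.1955]
eef_rot: [-0.002, -0.041, 0.999, 0.001]
wrist_force: [0.2, -0.4, 0.3]
opening: 0.001
grasp_force: 0.0
bed xy mm [-63.   56.4] tip z 22.1 toolx yaw rel bed -3.1419 F [ 0.2 -0.4  0.3] open 0.0007978539480031522 grip 0.0 t 2.5333
```

View pics/s1.png

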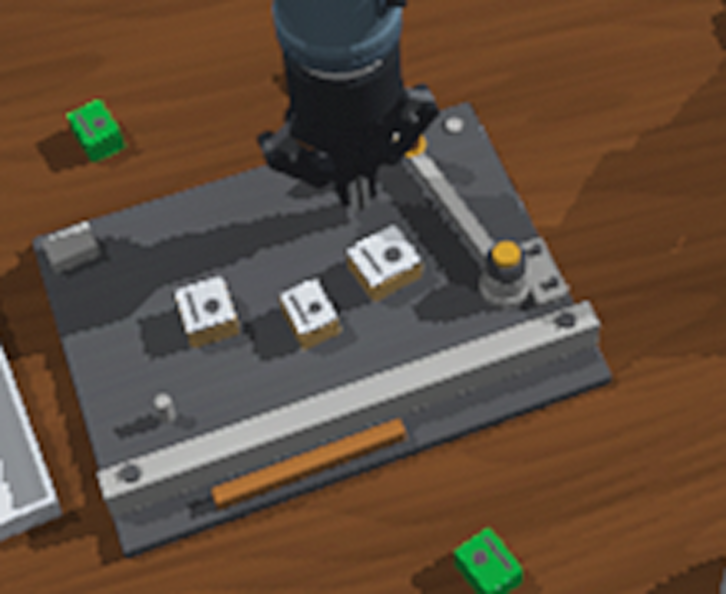

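The fingertips are just behind the wide block, at about crop (357,215), and clear of the clamp arm and pivot. Pushing now.

```bash
python3 -m pendant '[[[0,-14,-2,3,0,0,0],[0,-26,-2,3,0,0,0],[0,-36,-2,3,0,0,0],[0,-46,-2,3,0,0,0],[0,-56,-2,3,0,0,0]]]'
python3 -m pendant '[[[0,-8,0,0,0,0,0],[0,-16,0,0,0,0,0],[0,-24,0,0,0,0,0],[0,-30,0,0,0,0,0],[0,-34,0,0,0,0,0]]]'
python3 -m pendant '[[[0,-2,0,0,0,0,0],[0,-4,0,0,0,0,0],[0,-6,0,0,0,0,0],[0,-8,0,0,0,0,0],[0,-9,0,0,0,0,0]]]'
python3 -c "from h import *;st()"
```

```text
time_s: 3.0
eef_pos: [0.5732, 0.0002, 0.1972]
eef_rot: [0.002, -0.042, 0.999, -0.0]
wrist_force: [-0.9, 0.7, -0.6]
opening: 0.002
grasp_force: 0.2
time_s: 3.42
eef_pos: [0.6063, 0.0028, 0.1951]
eef_rot: [0.0, -0.042, 0.999, -0.0]
wrist_force: [-0.8, -0.1, 0.3]
opening: -0.001
grasp_force: 0.3
time_s: 3.83
eef_pos: [0.6146, 0.0034, 0.1946]
eef_rot: [-0.0, -0.042, 0.999, 0.0]
wrist_force: [0.3, -0.5, 0.1]
opening: -0.001
grasp_force: 0.2
bed xy mm [37.1 54.2] tip z 21.2 toolx yaw rel bed -3.1417 F [ 0.3 -0.5  0.1] open -0.0013952184158353888 grip 0.151892916765064 t 3.8333
```

```bash
for i in 1 ; do python3 -m pendant '[[[0,-1,0,0,0,0,0],[0,-2,0,0,0,0,0],[0,-3,0,0,0,0,0],[0,-3,0,0,0,0,0],[0,-3,0,0,0,0,0]]]'; python3 -c "from h import *;st()"; done
python3 -c "
from h import *;import cv2
im=ctrl.camera('top')[178:328,285:485,::-1];cv2.imwrite('pics/c1.png',cv2.resize(im,None,fx=4,fy=4,interpolation=cv2.INTER_CUBIC))"
```

```text
time_s: 4.25
eef_pos: [0.6173, 0.0037, 0.1946]
eef_rot: [-0.0, -0.042, 0.999, -0.0]
wrist_force: [-0.7, -0.9, 0.2]
opening: 0.001
grasp_force: 0.7
bed xy mm [39.9 54.2] tip z 21.2 toolx yaw rel bed -3.1416 F [-0.7 -0.9  0.2] open 0.0011636090899005479 grip 0.6718356069177389 t 4.25
```

View pics/c1.png

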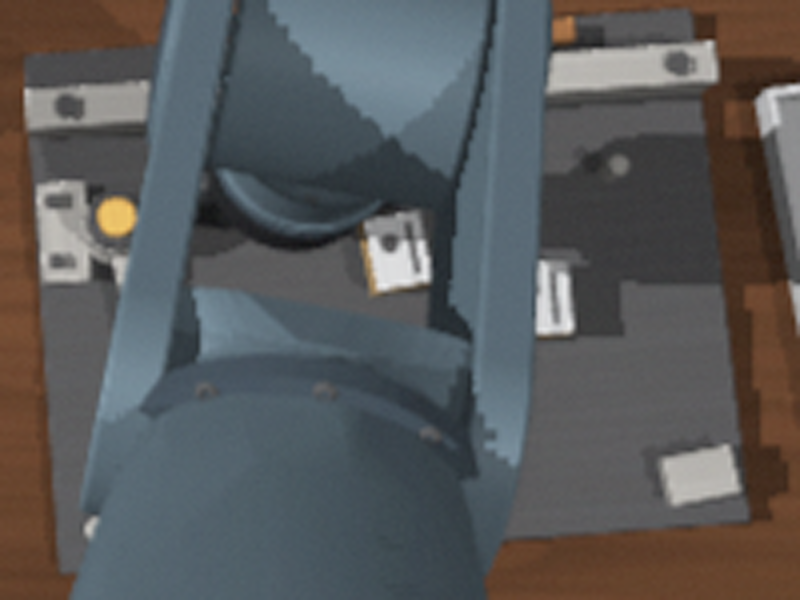

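The arm hides the view from above: only the narrow block at (395,250) and part of the middle one show. I'll creep forward until the force rises.

```bash
python3 -m pendant '[[[0,-0.5,0,0,0,0,0],[0,-1,0,0,0,0,0],[0,-1.5,0,0,0,0,0],[0,-1.5,0,0,0,0,0]]]' | grep -A0 force; python3 -c "from h import *;st()"
python3 -m pendant '[[[0,-0.5,0,0,0,0,0],[0,-1,0,0,0,0,0],[0,-1.5,0,0,0,0,0],[0,-1.5,0,0,0,0,0]]]' | grep -A0 force; python3 -c "from h import *;st()"
```

```text
wrist_force: [-8.2, -2.2, 4.7]
--
grasp_force: 4.1
bed xy mm [40.5 54.3] tip z 21.1 toolx yaw rel bed -3.1413 F [-8.2 -2.2  4.7] open 0.0003395890876793478 grip 4.079501290034386 t 4.6333
wrist_force: [-13.5, -3.1, 11.0]
--
grasp_force: 7.0
bed xy mm [41.1 54.2] tip z 21.0 toolx yaw rel bed -3.1412 F [-13.5  -3.1  11. ] open -0.0037496729845859908 grip 6.9846179347950965 t 4.9667
```

```bash
python3 -m pendant '[[[0,15,0,0,0,0,0],[0,45,0,0,0,0,0],[0,78,0,0,0,0,0],[0,78,-30,0,0,0,0],[0,78,-60,0,0,0,0]]]' >/dev/null
python3 -m pendant '[[[0,0,0,0,0,0,0],[0,-10,0,0,0,0,0],[0,-20,0,0,0,0,0],[0,-30,0,0,0,0,0],[0,-40,0,0,0,0,0]]]' | grep force; python3 -c "from h import *;st()"
python3 -m pendant '[[[0,-8,0,0,0,0,0],[0,-16,0,0,0,0,0],[0,-23,0,0,0,0,0],[0,-29,0,0,0,0,0],[0,-34,0,0,0,0,0]]]' | grep force; python3 -c "from h import *;st()"
python3 -m pendant '[[[0,-1,0,0,0,0,0],[0,-2,0,0,0,0,0],[0,-3,0,0,0,0,0],[0,-3,0,0,0,0,0]]]' | grep force; python3 -c "from h import *;st()"
```

```text
wrist_force: [0.1, 0.3, 0.8]
grasp_force: 0.3
bed xy mm [ 5.9 -5.8] tip z 21.6 toolx yaw rel bed -3.1422 F [0.1 0.3 0.8] open 0.00031765840157848966 grip 0.27337589766830206 t 5.8
wrist_force: [-0.8, 0.5, 0.2]
grasp_force: 0.3
bed xy mm [39.6 -5.6] tip z 21.3 toolx yaw rel bed -3.1414 F [-0.8  0.5  0.2] open -0.0030066947792460204 grip 0.28242743806913495 t 6.2167
wrist_force: [-8.7, -1.5, 6.4]
grasp_force: 4.3
bed xy mm [40.7 -5.7] tip z 21.0 toolx yaw rel bed -3.1414 F [-8.7 -1.5  6.4] open -0.002166822539718399 grip 4.262846543861087 t 6.55
```

```bash
python3 -m pendant '[[[0,-1,0,0,0,0,0],[0,-1,0,0,0,0,0],[0,30,0,0,0,0,0],[0,65,0,0,0,0,0],[0,100,0,0,0,0,0]]]' >/dev/null
python3 -m pendant '[[[0,0,-32,0,0,0,0],[0,0,-64.5,0,0,0,0],[0,0,-64.5,0,0,0,0],[0,-12,-64.5,0,0,0,0],[0,-22,-64.5,0,0,0,0]]]' | grep force; python3 -c "from h import *;st()"
python3 -m pendant '[[[0,-10,0,0,0,0,0],[0,-20,0,0,0,0,0],[0,-30,0,0,0,0,0],[0,-40,0,0,0,0,0],[0,-50,0,0,0,0,0]]]' | grep force
python3 -m pendant '[[[0,-8,0,0,0,0,0],[0,-14,0,0,0,0,0],[0,-20,0,0,0,0,0],[0,-24,0,0,0,0,0],[0,-25,0,0,0,0,0]]]' | grep force; python3 -c "from h import *;st()"
python3 -m pendant '[[[0,-1,0,0,0,0,0],[0,-2,0,0,0,0,0],[0,-3,0,0,0,0,0],[0,-4,0,0,0,0,0],[0,-4,0,0,0,0,0]]]' | grep force; python3 -c "from h import *;st()"
```

```text
wrist_force: [-0.7, -0.3, -1.1]
grasp_force: 0.2
bed xy mm [-35.8 -71.1] tip z 21.6 toolx yaw rel bed -3.1439 F [-0.7 -0.3 -1.1] open 0.002283177082625064 grip 0.20792260766029358 t 7.3833
wrist_force: [-0.7, -0.8, 1.3]
grasp_force: 0.4
wrist_force: [-1.7, 0.0, 0.9]
grasp_force: 0.4
bed xy mm [ 39.5 -70.2] tip z 21.3 toolx yaw rel bed -3.1415 F [-1.7  0.   0.9] open -0.0024194419541576392 grip 0.42903668247163296 t 8.2167
wrist_force: [-11.6, -1.0, 9.2]
grasp_force: 6.0
bed xy mm [ 41.2 -70.3] tip z 21.1 toolx yaw rel bed -3.1413 F [-11.6  -1.    9.2] open 0.004217367699112264 grip 5.950745345908217 t 8.6333
```

```bash
python3 -m pendant '[[[0,30,0,0,0,0,0],[0,60,0,-15,0,0,0],[0,70,0,-50,0,0,0],[0.6,75,10,-90,0,0,0],[0.6,80,40,-95,0,0,0]]]' >/dev/null
python3 -m pendant '[[[0.6,12,35,0,0,0,0],[0.6,24,70,0,0,0,0],[0.6,36,105,0,0,0,0],[0.6,54.5,138,0,0,0,0],[0.6,54.5,138,0,0,0,0]]]' >/dev/null
python3 -c "
from h import *;import cv2
st();print(ctrl.get_obs()['q'].round(2))
for n,s in (('top',np.s_[170:320,285:485]),('scene',np.s_[190:355,180:400])):
  im=ctrl.camera(n)[s][:,:,::-1];cv2.imwrite(f'pics/{n}2.png',cv2.resize(im,None,fx=3.6,fy=3.6,interpolation=cv2.INTER_CUBIC))"
```

```text
bed xy mm [-94.8 112.4] tip z 115.5 toolx yaw rel bed -3.1379 F [-0.4 -0.1  0.6] open 0.5931533407022048 grip 0.0 t 9.4667
[-0.14  0.12  1.94  0.    1.09 -1.8 ]
```

View pics/top2.png

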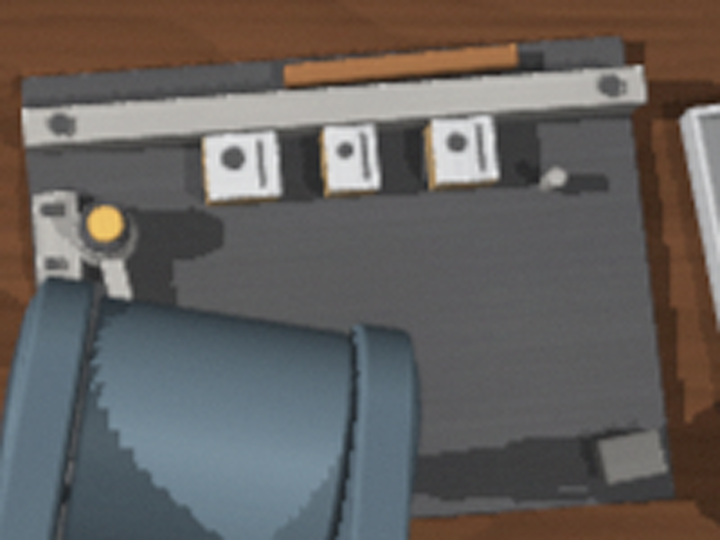

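View pics/scene2.png

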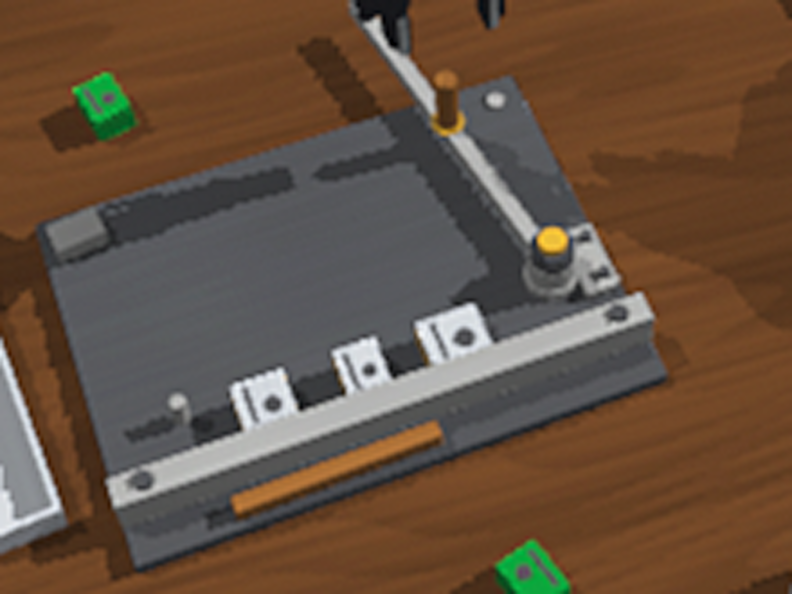

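The blocks all sit flat against the rail, at crop (243,165), (350,158) and (462,152). The knob is free at scene crop (447,100). A half turn first keeps joint 6 within its range during the swing.

```bash
for i in 1 2 3 4 5; do python3 -m pendant '[[[0.6,0,0,0,0,0,0.119],[0.6,0,0,0,0,0,0.238],[0.6,0,0,0,0,0,0.357],[0.6,0,0,0,0,0,0.476],[0.6,0,0,0,0,0,0.595]]]' >/dev/null; done
python3 -m pendant '[[[0.6,0,0,0,0,0,0],[0.6,0,0,0,0,0,0]]]' >/dev/null
python3 -c "
from h import *
st();o=ctrl.get_obs();M=Q.from_quat(np.roll(o['eef_rot'],-1)).as_matrix();print(o['q'].round(2))
b=np.array([-91.2,108.5])/1e3;t=RB@b+BED-o['eef_pos'][:2];print('to knob in tool mm',M.T@np.r_[t,0]*1e3)
print([(np.array(d['point'])*[640,480],d['confidence']) for d in ctrl.boxes_of('scene','knob_top')], proj('scene',[*(RB@b+BED),.055]))"
```

```text
bed xy mm [-90.9 106.7] tip z 116.5 toolx yaw rel bed 0.1687 F [-0.6 -0.1  0.2] open 0.5989094076116751 grip 0.0 t 11.8167
[-0.15  0.12  1.93 -0.    1.09  1.17]
to knob in tool mm [-2.21682667e-02 -1.85140686e+00 -8.65670860e-04]
[(array([307.712, 234.912]), 0.58)] [303.57837285 217.65393066]
```

```bash
python3 -m pendant '[[[0.6,0,-1,25,0,0,0],[0.6,0,-1,45,0,0,0],[0.6,0,-1,60,0,0,0],[0.6,0,-1,68,0,0,0],[0.6,0,-1,71,0,0,0]]]' | grep force;python3 -c "from h import *;st()"
python3 -m pendant '[[[0,0,0,0,0,0,0],[0,0,0,0,0,0,0],[0,0,0,0,0,0,0],[0,0,0,0,0,0,0],[0,0,0,0,0,0,0]]]' |grep force
python3 -m pendant '[[[0,0,0,0,0,0,0],[0,0,0,0,0,0,0],[0,0,0,0,0,0,0],[0,0,0,0,0,0,0],[0,0,0,0,0,0,0]]]' |grep force
python3 -c "from h import *;st()"
```

```text
wrist_force: [0.2, 0.6, 1.1]
grasp_force: 0.0
bed xy mm [-92.  108.6] tip z 44.0 toolx yaw rel bed 0.1681 F [0.2 0.6 1.1] open 0.5970325957897206 grip 0.0 t 12.2833
wrist_force: [-1.1, -2.7, 5.3]
grasp_force: 58.5
wrist_force: [-1.4, -2.5, 6.1]
grasp_force: 58.5
bed xy mm [-91.  108.5] tip z 46.4 toolx yaw rel bed 0.1669 F [-1.4 -2.5  6.1] open 0.16924997228518968 grip 58.50439131259918 t 13.1167
```

```bash
for i in 1 2 ; do python3 -m pendant '[[[0,0.4,10.4,0,0,0,-0.08],[0,1.7,20.7,0,0,0,-0.16],[0,3.7,30.9,0,0,0,-0.24],[0,6.6,40.9,0,0,0,-0.32],[0,10.3,50.6,0,0,0,-0.40]]]' |grep force;python3 -c "from h import *;st()"; done
```

```text
wrist_force: [-1.1, 2.0, 6.5]
grasp_force: 58.8
bed xy mm [-72.5  60.3] tip z 46.4 toolx yaw rel bed 0.5703 F [-1.1  2.   6.5] open 0.16827335401298013 grip 58.84710073471069 t 13.5333
wrist_force: [-1.9, 0.3, 8.4]
grasp_force: 58.9
bed xy mm [-36.7  23. ] tip z 46.4 toolx yaw rel bed 0.9701 F [-1.9  0.3  8.4] open 0.16634603915480856 grip 58.94431114196777 t 13.95
```

```bash
python3 -m pendant '[[[0,0.4,10.4,0,0,0,-0.08],[0,1.7,20.7,0,0,0,-0.16],[0,3.7,30.9,0,0,0,-0.24],[0,6.6,40.9,0,0,0,-0.32],[0,10.3,50.6,0,0,0,-0.40]]]' |grep force;python3 -c "from h import *;st()"
python3 -m pendant '[[[0,0.2,6.5,0,0,0,-0.05],[0,0.7,13,0,0,0,-0.1],[0,1.5,19.4,0,0,0,-0.15],[0,2.6,25.8,0,0,0,-0.2],[0,2.6,25.8,0,0,0,-0.2]]]' |grep force;python3 -c "from h import *;st()"
```

```text
wrist_force: [-4.0, -1.1, 8.2]
grasp_force: 58.9
bed xy mm [10.7  2.4] tip z 46.4 toolx yaw rel bed 1.37 F [-4.  -1.1  8.2] open 0.1666385922170086 grip 58.88829052448273 t 14.3667
wrist_force: [-5.0, -5.3, 9.1]
grasp_force: 59.6
bed xy mm [36.8 -0.5] tip z 46.4 toolx yaw rel bed 1.5683 F [-5.  -5.3  9.1] open 0.17134031473772623 grip 59.58198845386505 t 14.7833
```

```bash
python3 -m pendant '[[[0,0,1,0,0,0,0],[0,0,2,0,0,0,0],[0,0,2,0,0,0,0],[0,0,2,0,0,0,0],[0,0,2,0,0,0,0]]]' |grep force;python3 -c "
from h import *;st();import cv2
im=ctrl.camera('scene')[190:355,180:400][:,:,::-1];cv2.imwrite('pics/s3.png',cv2.resize(im,None,fx=3.6,fy=3.6,interpolation=cv2.INTER_CUBIC))"
```

```text
wrist_force: [-4.5, -5.7, 8.5]
grasp_force: 59.5
bed xy mm [37.8 -0.4] tip z 46.5 toolx yaw rel bed 1.5654 F [-4.5 -5.7  8.5] open 0.167594349181245 grip 59.48741912841797 t 15.2
```

View pics/s3.png

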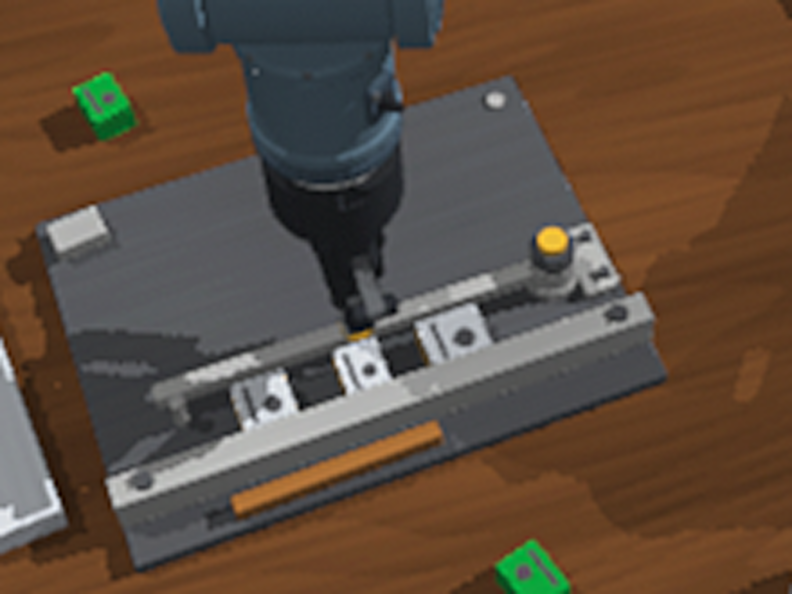

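The clamp arm now lies along the front of the row, its end at the stop pin near (175,400), and the blocks haven't moved. I'll push a little further to confirm it is on the stop.

```bash
python3 -m pendant '[[[0,0,1,0,0,0,0],[0,0,2,0,0,0,0],[0,0,3,0,0,0,0],[0,0,3,0,0,0,0],[0,0,3,0,0,0,0]]]' |grep force;python3 -c "from h import *;st()"
```

```text
wrist_force: [-11.2, -6.0, 12.7]
grasp_force: 60.2
bed xy mm [39.9 -0.4] tip z 46.4 toolx yaw rel bed 1.566 F [-11.2  -6.   12.7] open 0.16812579497336494 grip 60.1730740070343 t 15.6667
```

```bash
python3 -m pendant '[[[0,0,0,0,0,0,0],[0,0,0,0,0,0,0],[0,0,0,0,0,0,0],[0,0,0,0,0,0,0],[0,0,0,0,0,0,0]]]' |grep force;python3 -c "from h import *;st();print(ctrl.hand_in())"
```

```text
wrist_force: [-11.6, -6.2, 13.3]
grasp_force: 60.1
bed xy mm [39.9 -0.4] tip z 46.4 toolx yaw rel bed 1.566 F [-11.6  -6.2  13.3] open 0.16988858281186547 grip 60.12758016586304 t 16.0833
the job is handed in; nothing more can be done
None
```

I handed the job in at about 16 s: the three blocks stand against the rail, and the gripper is holding the clamp arm on its stop by the knob; no verdict came back.

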